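# Lock the enclosure cover with its quarter-turn fastener

## Task

Set your fingertips in the slot of the orange quarter-turn fastener on the white enclosure, press the sprung cover shut with them, and keep pressing while you turn the fastener clockwise (seen from above) as far as it goes, so that the cover stays locked when you take your hand away. Do not lift the cover, and leave the other things on the bench where they are.

Things in the scene. Friction and masses are not known exactly. Their poses are not given: they have to be found in the camera images.
- enclosure: white metal electronics enclosure screwed to the bench, 220 mm (its x) by 240 mm (its y), 80 mm high without its cover; origin at the centre of its underside, z up. Its x points from the front edge (where the fastener is) to the hinge edge at x = +110 mm.
- slot (a point): centre of the slot floor in the orange quarter-turn fastener, an 84 mm dial on the cover. Slot 28 mm wide, 13 mm deep, right across the dial, open at both ends. The frame turns with the dial: y along the slot (white pointer at its -y end), z the axis, up. Cover shut: it lies at x -45, y 0, z +89 mm in the enclosure's frame, dial top 13 mm above it, cover top 4 mm below it.
- cover (a joint): opening angle of the cover about the hinge along the enclosure's +x edge, rad: 0 shut. A spring holds it ajar at about 0.09 (the slot then stands about 14 mm higher). Pushing down on the dial with about 7 N shuts it against a hard stop; let go unlocked, it springs up again.
- dial (a joint): angle of the fastener, rad, clockwise from above: 0 open (slot along the enclosure's y, pointer at the red mark), 1.571 locked (slot along its x, pointer at the green mark by the front edge); stops at both ends. Starts at 0 to 0.4, turns with 0.1 Nm, stays where left. Its hidden cam jams against the side of a catch at about 1.0 unless the cover is pressed shut, then passes below it.
- flux: small amber jar with red lid, 34 mm wide, 70 mm tall, standing beside the enclosure; loose, not part of the job; origin at the centre of its underside or middle
- driver: screwdriver with blue handle, 170 mm long, lying beside the enclosure; loose, not part of the job; origin at the centre of its underside or middle
- tape: brown roll of tape lying flat, 90 mm across, 25 mm tall; loose, not part of the job; origin at the centre of its underside or middle
- knife: yellow and black closed utility knife, 155 mm long, lying flat; loose, not part of the job; origin at the centre of its underside or middle
- bottle: clear drink bottle with blue cap, 64 mm wide, 200 mm tall; loose, not part of the job; origin at the centre of its underside or middle
- iron_stand: black soldering-iron stand with yellow sponge, 80 x 130 mm, up to about 100 mm tall; loose, not part of the job; origin at the centre of its underside or middle
Mind the look-alikes: they are no part of the job. Of the things like the tape, leave any that is red; of the rest the larger one is meant.

How it is judged:
By the outcome, as a careful person would: the job done as asked, in the order asked, and still so for the second after the job is handed in, with the robot touching nothing.
It also fails if it takes over 35 s, if anything falls off the work surface, if the arm or the gripper's body presses on something with over 40 N, if the wrist force passes 120 N, or if a joint passes its speed limit or range.

## Robot

A 6-joint arm with a two-finger parallel gripper is mounted at the origin on the work surface. World frame = base frame: x ahead of the robot, y to its left, z up, the work surface at z = 0. Lengths are in m, angles in degrees, forces in N, time in s.
With the tool pointing down it reaches from about 0.325 to 0.9 m from the base axis. Payload 6.1 kg.
Tool frame: the origin (TCP) lies on the front face of the gripper's body, between the roots of the fingers; the fingertips stand 70 mm ahead of it and the grasp point (between the pads) lies 51 mm ahead of it; z points along the fingers, y is the direction in which the jaws open and shut (so a half turn about z gives the same grasp; the last joint's range is limited). The gripper opens to 87 mm and grips with 3 to 60 N. Pads are 19 mm wide; open, the fingers measure 117 mm over their backs; the gripper's body (75 mm by 190 mm) begins 51 mm behind the grasp point.
Start: joints at [68.348, 12.628, 87.462, -0, 79.91, -7.225], TCP at [0.156, 0.605, 0.292] pointing down, gripper open.
Joint ranges: [-170.65, 170.65], [-52.31, 119.04], [5.05, 147.46], [-71.25, 251.25], [11.57, 151.72], [-153.62, 153.62]. Speed limits (degrees/s): [147.25, 147.25, 172.46, 180, 180, 180].

## Interface

Orientations are given as [roll, pitch, yaw] about the fixed x, y, z axes, in that order (R = Rz(yaw) Ry(pitch) Rx(roll)).
In Python, from bench import bot gives the robot as it stands.
- The arm moves only by the tool drive_tool, never from a script. Its argument "commands" is a list of rows, each a list of 7 numbers: the shift along the tool's x, y, z each as a share of 0.3 m, from -1 to 1, then the turn, a rotation vector about the tool's x, y, z each as a share of 120 degrees, from -1 to 1, then the closure in counts, from 0 (fully open) to 255 (shut). In form: [[x, y, z, wx, wy, wz, fingers], ...]. A call has 1 to 8 rows; each row is the pose to reach, as a shift and turn from the pose commanded when the call began, along the tool's axes at that moment; what a row does not reach only later rows make up. A row lasts 1/12 s, in which the tool goes at most 41.7 mm and 7.16 degrees, less where a joint would pass 70% of its speed; a pose out of reach is approached as far as the arm can. A call with a number of a shift or a turn outside -1 to 1 is refused whole. A call with a gripper value outside its range is refused whole. The fingers move at their own pace and stop on an object; "grip_force" is the grip in N (left out, the last holds). Time passes only in rows, so rows that repeat a pose let the fingers close. It gives the time, the measured TCP pose, the force and the opening at its end, in the units of the state.
- bot.read_state(): the state, without advancing time (a new reading comes with each control period).
- bot.grab_frame(name): name is "scene" or "top" or "wrist"; returns the picture (400x640x3 uint8, red, green, blue); there is no depth.
- bot.get_calibration(name): a dict with "fx", "fy", "cx", "cy" (pixels), "R" (3x3) and "t" (3): a world point X has camera coordinates R X + t; the wrist camera has in their place "T_tool_cam" (4x4, takes a point from camera to tool coordinates, whose origin is the TCP and whose axes are the flange's). Camera axes: x right, y down, z forward; pixel columns grow to the right and rows downward; lengths in m; the calibration is good to about 2 mm. A picture is of the moment at which its call begins: read the wrist's pose just before it. get_calibration takes no time and is no camera call.
- bot.hand_in(): hands the job in, once; it reports no verdict.
The state is a dict: "time": time; "joint_positions": joint angles; "dq": joint speeds; "joint_efforts": joint torques, N m; "position": TCP position; "tcp_rot": TCP orientation; "contact_force": force on the tool from outside, world axes, zero at the start; "ft_torque": the same for the moment, N m; "opening": finger opening in m.
Only numpy, scipy, OpenCV 4.12 (cv2) and the standard library are available. Lean on these libraries where they do the work, as an engineer would, in place of code of your own. Each camera call takes 0.05 s, during which the arm holds its last target.

## Working session

There is one attempt and no reset: what is moved stays moved. The work goes in short steps, Python scripts to look and compute and a tool call to move; the robot and the scene stay as the last step left them, time stands still between calls to the robot, and variables do not carry over. Pictures are saved under pics/ and viewed, and the job is handed in when it is done.

Besides the shell and the picture viewer there is one more tool, called after ">>>" by a JSON object that holds its "method" and its "body", one argument or row to a line. drive_tool: Moves the arm, as the interface text tells. Its arguments: {"type":"object","properties":{"commands":{"type":"array"},"grip_force":{"type":"number"}},"required":["commands"]}

```bash
mkdir -p pics; ls
python3 - <<'E'
from bench import bot
import cv2
s=bot.read_state();print(s)
for n in("scene","top","wrist"):
    cv2.imwrite(f"pics/{n}0.png",bot.grab_frame(n)[:,:,::-1]); c=bot.get_calibration(n); print(n,c)
E
```

```text
pics
{'time': 0.0, 'joint_positions': array([ 6.83482299e+01,  1.26749235e+01,  8.75251496e+01, -1.16772395e-03,
        7.99117416e+01, -7.22502614e+00]), 'dq': array([-0.00154359,  0.06638973,  0.04295393, -0.08404946,  0.05943487,
       -0.10624862]), 'joint_efforts': array([ 1.42752556e-04, -4.94626808e+01, -3.87365448e+01,  6.97046472e-02,
        5.76560805e-02, -2.08015836e-04]), 'position': array([0.15554086, 0.60483043, 0.29114627]), 'tcp_rot': array([-1.79888929e+02, -1.29223917e-02,  1.65573449e+02]), 'contact_force': array([-0.25990946, -0.06741115, -0.31083275]), 'ft_torque': array([-0.03120011, -0.04221623,  0.06383948]), 'opening': 0.08680397493128063}
scene {'fx': 404.53026070843976, 'fy': 404.53026070843976, 'cx': 325.89556659662713, 'cy': 200.10912362244764, 'R': array([[ 0.84445516,  0.53554284, -0.00945235],
       [ 0.44685656, -0.71412331, -0.53883867],
       [-0.29532133,  0.45080125, -0.84235595]]), 't': array([-0.50897461, -0.12279745,  1.53081813])}
top {'fx': 433.45513235711473, 'fy': 433.45513235711473, 'cx': 319.8893940709465, 'cy': 194.77018844846486, 'R': array([[ 0.02250928, -0.99972471, -0.00662053],
       [-0.99081101, -0.0214242 , -0.13354605],
       [ 0.13336745,  0.00956572, -0.99102049]]), 't': array([0.07388068, 0.55715682, 1.39606029])}
wrist {'fx': 332.6481445350161, 'fy': 332.6481445350161, 'cx': 314.91129231523286, 'cy': 193.57863802204136, 'T_tool_cam': array([[ 3.22783456e-04, -9.54329362e-01, -2.98756365e-01,
         8.15722460e-02],
       [ 9.99999699e-01,  5.19028432e-04, -5.77529833e-04,
         8.43527344e-05],
       [ 7.06216724e-04, -2.98756088e-01,  9.54329241e-01,
        -9.17896201e-02],
       [ 0.00000000e+00,  0.00000000e+00,  0.00000000e+00,
         1.00000000e+00]])}
```

View pics/scene0.png

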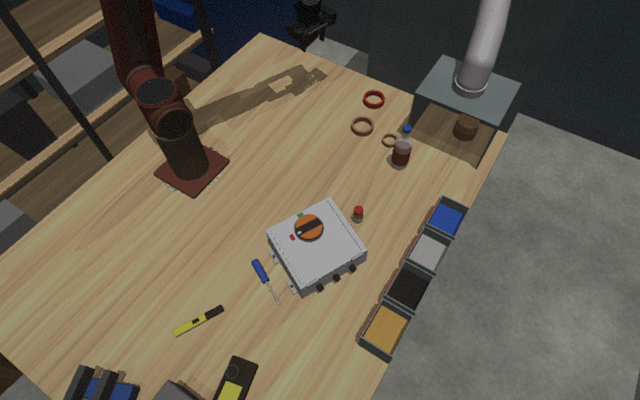

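View pics/top0.png

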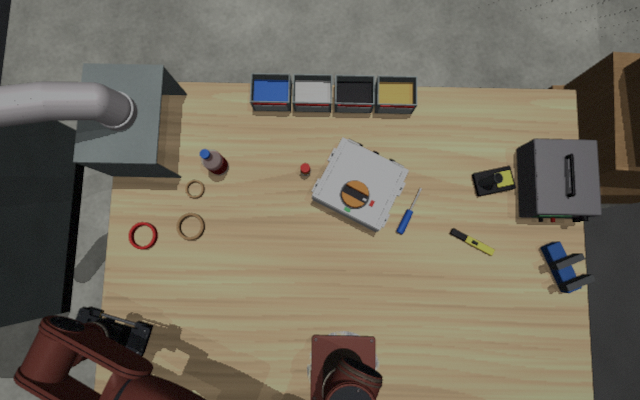

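View pics/wrist0.png

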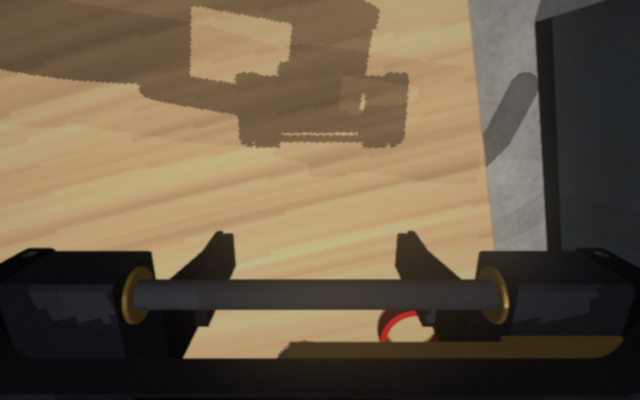

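The top view shows the orange dial at about (355,195) on the white enclosure. The red mark is near (372,204) and the green mark near (348,210). In the scene view the dial is at (309,227). Nothing else is orange and round: the yellow bin is at (396,95) and the tape rolls are at (190,227) and (143,235). I'll check the choice in a close crop.

Run:
```python
import cv2,numpy as np
a=cv2.imread("pics/top0.png")[130:240,290:430]; b=cv2.imread("pics/scene0.png")[190:300,250:390]
cv2.imwrite("pics/crop0.png",np.vstack([cv2.resize(x,None,fx=2.7*1,fy=2.7,interpolation=cv2.INTER_CUBIC) for x in(a,b)]))
cv2.imwrite("pics/cropT.png",cv2.resize(a,None,fx=5.4,fy=5.4,interpolation=cv2.INTER_CUBIC))
```

```text
(no output)
```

View pics/cropT.png

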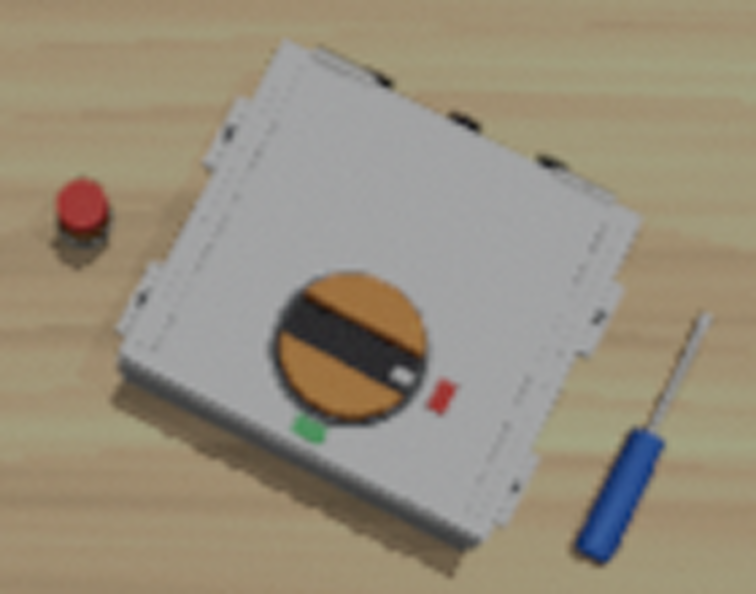

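View pics/crop0.png

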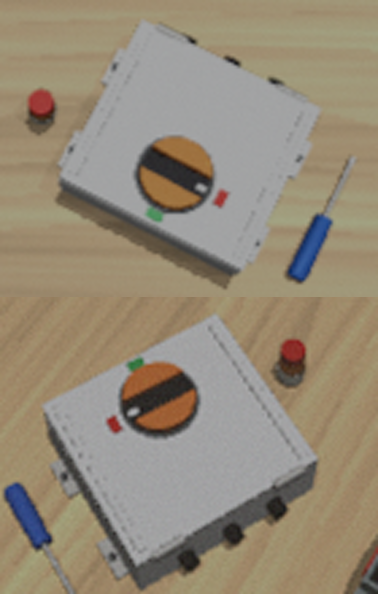

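```bash
cat > h.py <<'E'
import cv2,numpy as np
from bench import bot
def ray(n,u,v,st=None):
    c=bot.get_calibration(n); d=np.array([(u-c['cx'])/c['fx'],(v-c['cy'])/c['fy'],1.])
    if n=="wrist":
        from scipy.spatial.transform import Rotation as R
        T=c['T_tool_cam']; Rt=R.from_euler('xyz',st['tcp_rot'],degrees=True).as_matrix()
        return Rt@T[:3,3]+st['position'], Rt@T[:3,:3]@d
    R=c['R']; return -R.T@c['t'],R.T@d
def plane(n,u,v,z,st=None):
    o,d=ray(n,u,v,st); return o+d*(z-o[2])/d[2]
def tri(r1,r2):
    (o1,d1),(o2,d2)=r1,r2
    s=np.linalg.lstsq(np.c_[d1,-d2],o2-o1,rcond=None)[0]
    a,b=o1+s[0]*d1,o2+s[1]*d2; return (a+b)/2,np.linalg.norm(a-b)
def orange(img,roi):
    h=cv2.cvtColor(img,cv2.COLOR_BGR2HSV); m=cv2.inRange(h,(5,110,90),(20,255,255))
    k=np.zeros_like(m); x0,y0,x1,y1=roi; k[y0:y1,x0:x1]=m[y0:y1,x0:x1]; return k
E
python3 - <<'E'
from h import *
R={}
for n,roi in(("top",(330,170,380,220)),("scene",(285,205,335,250))):
    img=cv2.imread(f"pics/{n}0.png"); m=orange(img,roi)
    pts=cv2.findNonZero(m); hull=cv2.convexHull(pts); e=cv2.fitEllipse(hull); (cx,cy)=e[0]
    nl,l,s,c=cv2.connectedComponentsWithStats(m)
    big=[i for i in np.argsort(-s[1:,4])[:2]+1]
    print(n,e,[ (s[i,4],c[i]) for i in big]); R[n]=ray(n,cx,cy)
    P=[plane(n,*c[i],.116) for i in big]; d=(P[1]-P[0]); print("halves",P,"slot dir deg",np.degrees(np.arctan2(d[1],d[0]))+90,"mid",(P[0]+P[1])/2, plane(n,cx,cy,.116))
    mk={'red':(((0,120,60),(4,255,255)),),'green':(((45,80,50),(85,255,255)),)}
print(tri(R['top'],R['scene']))
# cover corners from crop of top
for q in((288,42),(641,215),(478,543),(121,362)):
    print(plane("top",290+q[0]/5.4,130+q[1]/5.4,.09))
E
```

```text
top ((354.80804443359375, 193.67041015625), (25.811927795410156, 26.47866439819336), 113.37702178955078) [(np.int32(186), array([351.27419355, 200.17741935])), (np.int32(159), array([358.59748428, 186.59119497]))]
halves [array([ 0.52994851, -0.0128303 ,  0.116     ]), array([ 0.57329739, -0.03519433,  0.116     ])] slot dir deg 62.71042816727763 mid [ 0.55162295 -0.02401232  0.116     ] [ 0.55066741 -0.02360092  0.116     ]
scene ((308.4925842285156, 226.30113220214844), (24.410612106323242, 27.015501022338867), 94.7453842163086) [(np.int32(179), array([312.52513966, 232.29050279])), (np.int32(154), array([304.35064935, 219.66233766]))]
halves [array([ 0.57833551, -0.03638682,  0.116     ]), array([ 0.53191236, -0.01262567,  0.116     ])] slot dir deg 242.8948841781183 mid [ 0.55512393 -0.02450625  0.116     ] [ 0.55613246 -0.02548903  0.116     ]
(array([ 0.55265547, -0.02322146,  0.10862551]), np.float64(0.00264327153832035))
[0.73636966 0.0138614  0.09      ]
[ 0.63520914 -0.19721843  0.09      ]
[ 0.43869844 -0.10141786  0.09      ]
[0.54054598 0.10930287 0.09      ]
```

Nothing competes with the dial on the enclosure, and its slot lies at about 63° in the world frame. I'll move to a hover above it with the fingers partly closed.

>>> {"method": "drive_tool", "body": {
  "commands": [
    [-0.1,-0.094,0,0,0,0,138],
    [-0.2,-0.189,0,0,0,0,138],
    [-0.3,-0.283,0,0,0,0,138],
    [-0.4,-0.378,0,0,0,0,138],
    [-0.5,-0.472,0,0,0,0,138],
    [-0.6,-0.567,0,0,0,0,138],
    [-0.7,-0.66,0,0,0,0,138],
    [-0.8,-0.755,0,0,0,0,138]
  ],
  "grip_force": 20
}}

```text
time: 0.82
position: [0.3321, 0.3244, 0.2921]
tcp_rot: [180.0, 0.0, 165.6]
contact_force: [1.4, 0.1, 0.6]
opening: 0.0439
```

>>> {"method": "drive_tool", "body": {
  "commands": [
    [-0.1,-0.094,0,0,0,0,138],
    [-0.2,-0.189,0,0,0,0,138],
    [-0.3,-0.283,0,0,0,0,138],
    [-0.4,-0.378,0,0,0,0,138],
    [-0.5,-0.472,0,0,0,0,138],
    [-0.6,-0.567,0,0,0,0,138],
    [-0.7,-0.66,0,0,0,0,138],
    [-0.75,-0.7,0,0,0,0,138]
  ]
}}

```text
time: 1.48
position: [0.4989, 0.0627, 0.2922]
tcp_rot: [-179.9, 0.1, 165.4]
contact_force: [-0.3, 0.8, 0.1]
opening: 0.0401
```

>>> {"method": "drive_tool", "body": {
  "commands": [
    [-0.12,-0.12,0,0,0,0.05,138],
    [-0.22,-0.22,0,0,0,0.105,138],
    [-0.245,-0.237,0,0,0,0.105,138],
    [-0.245,-0.237,0,0,0,0.105,138]
  ]
}}

```text
time: 1.82
position: [0.5522, -0.0242, 0.2918]
tcp_rot: [-179.9, 0.0, 152.7]
contact_force: [-0.6, 1.1, 0.2]
opening: 0.0398
```

Run:
```python
from h import *
s=bot.read_state(); f=bot.grab_frame("wrist")[:,:,::-1]; cv2.imwrite("pics/w1.png",f); print(s['position'],s['tcp_rot'],s['joint_positions'])
import json; json.dump({k:s[k].tolist() for k in('position','tcp_rot')},open('w1.json','w'))
```

```text
[ 0.55223222 -0.02419619  0.29176501] [-1.79943526e+02  3.77854383e-02  1.52718056e+02] [-1.06513161e+01  2.77332989e+00  9.83948120e+01 -6.61838712e-02
  7.88118235e+01 -7.33565228e+01]
```

View pics/w1.png

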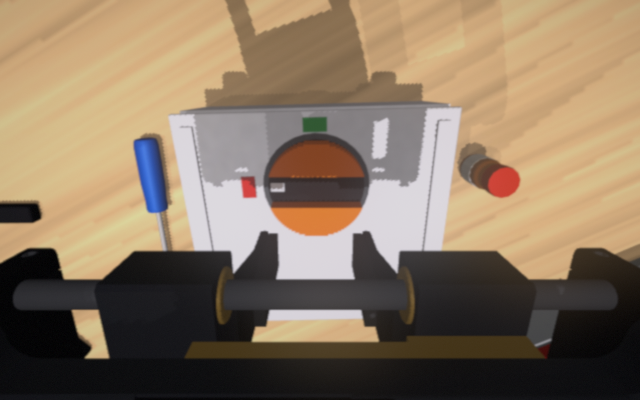

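The wrist view shows the dial at about (317,187), with its slot nearly horizontal in the image and the pointer at (278,187) beside the red mark. The fingertips at (265,240) and (365,240) line up with it. I'll measure it from this view.

Run:
```python
from h import *
import json
st={k:np.array(v) for k,v in json.load(open('w1.json')).items()}
img=cv2.imread("pics/w1.png"); h=cv2.cvtColor(img,cv2.COLOR_BGR2HSV)
m0=cv2.inRange(h,(3,130,50),(20,255,255)); m=np.zeros_like(m0); m[132:240,262:370]=m0[132:240,262:370]
nl,l,s,c=cv2.connectedComponentsWithStats(m)
big=sorted([i for i in np.argsort(-s[1:,4])[:2]+1],key=lambda i:c[i][1])
hull=cv2.convexHull(np.vstack([cv2.findNonZero((l==i).astype(np.uint8)) for i in big])); e=cv2.fitEllipse(hull)
print([(s[i],c[i]) for i in big],e)
C=plane("wrist",*e[0],.116,st); print("centre",C)
for i,which in((big[0],'max'),(big[1],'min')):
    xs=np.arange(285,352,3); ys=[getattr(np.nonzero(l[:,x]==i)[0],which)() for x in xs]
    p=np.polyfit(xs,ys,1); a=plane("wrist",285,np.polyval(p,285),.116,st); b=plane("wrist",350,np.polyval(p,350),.116,st); d=b-a
    n=np.array([-d[1],d[0]])/np.hypot(*d[:2]); print(np.degrees(np.arctan2(d[1],d[0])), "dist from centre mm",1e3*n@(C[:2]-a[:2]),p)
o=[plane("wrist",u,v,.095,st) for u,v in((303+12,124),(249,187))]; print("marks",o)
```

```text
[(array([ 269,  141,   95,   37, 2638], dtype=int32), array([315.90371494, 161.55231236])), (array([ 272,  202,   89,   33, 2240], dtype=int32), array([315.99553571, 216.10803571]))] ((315.9750671386719, 187.68984985351562), (95.76058959960938, 97.84842681884766), 87.5208740234375)
centre [ 0.55006902 -0.02213912  0.116     ]
63.28418582094096 dist from centre mm -9.416935642098071 [-8.89328063e-03  1.79610672e+02]
62.54613857286249 dist from centre mm 13.017103956622881 [3.62318841e-03 2.01239130e+02]
marks [array([5.04843895e-01, 2.14003382e-04, 9.50000000e-02]), array([ 0.52730636, -0.0784536 ,  0.095     ])]
```

Run:
```python
import cv2
cv2.imwrite("pics/w1c.png",cv2.resize(cv2.imread("pics/w1.png")[110:250,230:400],None,fx=4.2,fy=4.2,interpolation=cv2.INTER_CUBIC))
```

```text
(no output)
```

View pics/w1c.png

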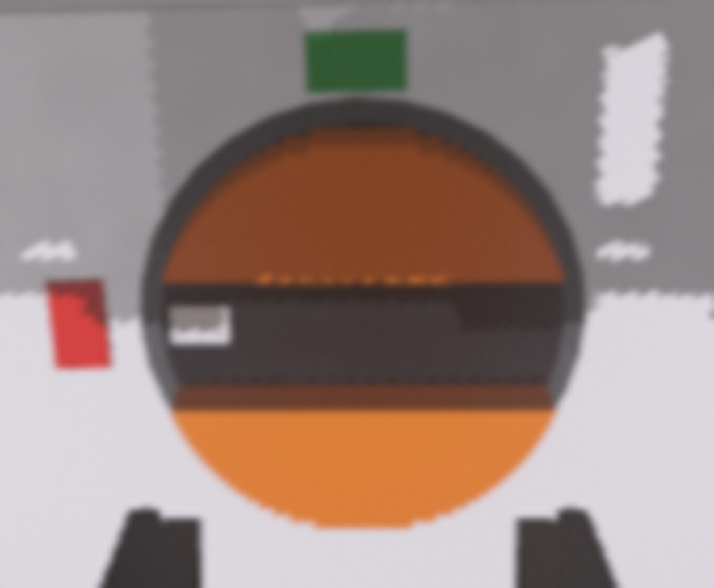

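Run:
```python
from h import *
import json
from scipy.spatial.transform import Rotation as R
st={k:np.array(v) for k,v in json.load(open('w1.json')).items()}
Rt=R.from_euler('xyz',st['tcp_rot'],degrees=True).as_matrix()
for z in(.112,.116,.120):
    P=plane("wrist",316.6,192.4,z,st); print(z,P,"tool-frame offset mm",1e3*Rt.T@(P-st['position']))
a,b=plane("wrist",316.6,177.6,.116,st),plane("wrist",316.6,207.1,.116,st);print("width",np.linalg.norm(a-b))
```

```text
0.112 [ 0.55509521 -0.02411565  0.112     ] tool-frame offset mm [ -2.38905417   1.56107354 179.76517399]
0.116 [ 0.55398581 -0.02356122  0.116     ] tool-frame offset mm [ -1.15156259   1.54137085 175.7643745 ]
0.12 [ 0.55287641 -0.02300679  0.12      ] tool-frame offset mm [8.59289929e-02 1.52166816e+00 1.71763575e+02]
width 0.026004956220581046
```

>>> {"method": "drive_tool", "body": {
  "commands": [
    [0,0.005,0.1,0,0,0,138],
    [0,0.005,0.2,0,0,0,138],
    [0,0.005,0.28,0,0,0,138],
    [0,0.005,0.327,0,0,0,138],
    [0,0.005,0.327,0,0,0,138]
  ]
}}

```text
time: 2.28
position: [0.5483, -0.0174, 0.1899]
tcp_rot: [-179.9, -0.4, 153.1]
contact_force: [-0.1, -0.4, -0.3]
opening: 0.0399
```

Run:
```python
from h import *
s=bot.read_state(); f=bot.grab_frame("wrist")[:,:,::-1]; cv2.imwrite("pics/w2.png",f); print(s['position'],s['tcp_rot'],s['contact_force'],s['ft_torque'])
g=bot.grab_frame("scene")[:,:,::-1]; cv2.imwrite("pics/s2.png",cv2.resize(g[190:290,250:390],None,fx=5,fy=5,interpolation=cv2.INTER_CUBIC))
```

```text
[ 0.54827173 -0.01738424  0.18987427] [-179.88846904   -0.44092429  153.06856622] [-0.12259773 -0.42943848 -0.32749456] [ 0.00815138  0.05022444 -0.0652824 ]
```

View pics/w2.png

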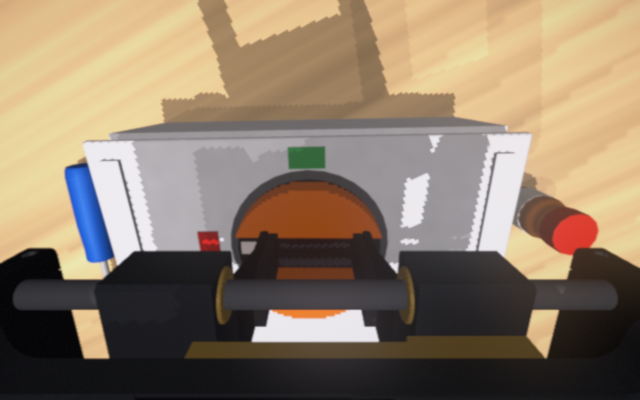

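View pics/s2.png

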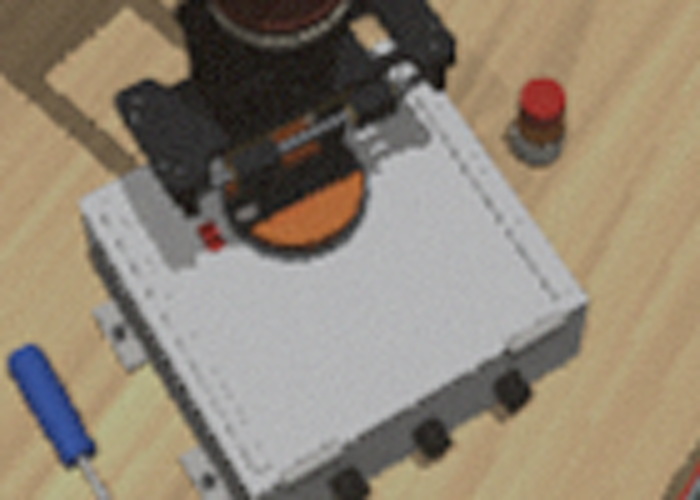

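Run:
```python
from h import *
s=bot.read_state(); print(s['time'],s['position'],s['tcp_rot'],s['contact_force'],s['dq'])
```

```text
2.3833 [ 0.55080899 -0.01809789  0.19405845] [-1.79990029e+02 -7.91866757e-02  1.53050073e+02] [1.05364902 0.09988101 0.22669225] [-0.31723789 -1.30794083 -2.06840976 -0.1200974   0.01725144 -0.09630627]
```

>>> {"method": "drive_tool", "body": {
  "commands": [
    [0,0,0,0,0,0,138],
    [0,0,0,0,0,0,138],
    [0,0,0,0,0,0,138]
  ]
}}

```text
time: 2.63
position: [0.5523, -0.0191, 0.1958]
tcp_rot: [180.0, 0.2, 153.0]
contact_force: [0.3, 0.2, 0.5]
opening: 0.0398
```

Run:
```python
from h import *
import json
s=bot.read_state(); f=bot.grab_frame("wrist")[:,:,::-1]; cv2.imwrite("pics/w3.png",f); print(s['position'],s['tcp_rot'],s['contact_force'],s['dq'])
json.dump({k:s[k].tolist() for k in('position','tcp_rot')},open('w3.json','w'))
cv2.imwrite("pics/w3c.png",cv2.resize(f[150:330,200:420],None,fx=3.3,fy=3.3,interpolation=cv2.INTER_CUBIC))
```

```text
[ 0.55226774 -0.01905697  0.19580195] [1.79951734e+02 1.50666377e-01 1.52990243e+02] [0.26068509 0.20922487 0.52234764] [-0.22261123  0.29060079  0.19969254 -0.05483076 -0.09174752 -0.01738562]
```

View pics/w3c.png

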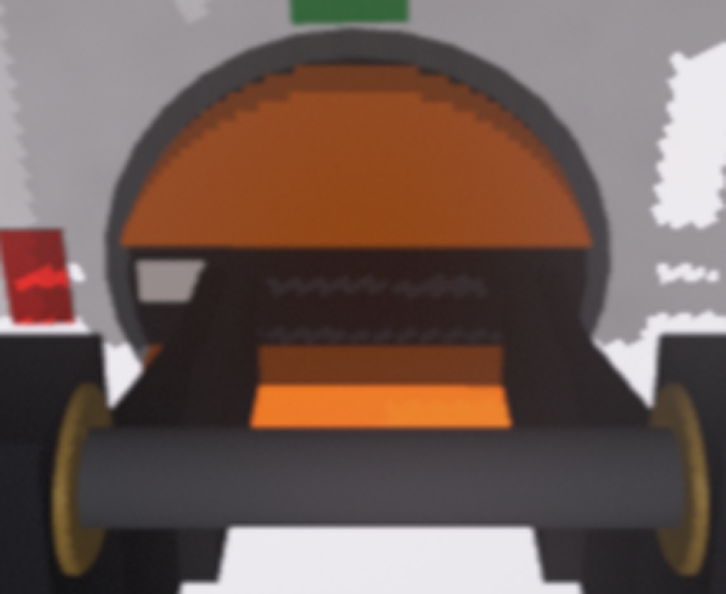

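Run:
```python
from h import *
import json
from scipy.spatial.transform import Rotation as R
st={k:np.array(v) for k,v in json.load(open('w3.json')).items()}
Rt=R.from_euler('xyz',st['tcp_rot'],degrees=True).as_matrix()
for z in(.112,.116):
  for v in(224.8,266.7):
    P=plane("wrist",307.9,v,z,st); print(z,P,"tool mm",1e3*Rt.T@(P-st['position']))
```

```text
0.112 [ 0.54364788 -0.01888977  0.112     ] tool mm [ 7.97595338 -3.83625855 83.77806082]
0.112 [ 0.56754871 -0.03125497  0.112     ] tool mm [-18.93345072  -3.99845744  83.84868599]
0.116 [ 0.54218277 -0.01804286  0.116     ] tool mm [ 9.65536021 -3.74371576 79.7737073 ]
0.116 [ 0.56553846 -0.03012603  0.116     ] tool mm [-16.64028727  -3.90221518  79.84272164]
```

>>> {"method": "drive_tool", "body": {
  "commands": [
    [-0.01,-0.0127,0,0,0,0,138],
    [-0.01,-0.0127,0.02,0,0,0,138],
    [-0.01,-0.0127,0.04,0,0,0,138],
    [-0.01,-0.0127,0.063,0,0,0,138],
    [-0.01,-0.0127,0.063,0,0,0,138],
    [-0.01,-0.0127,0.063,0,0,0,138],
    [-0.01,-0.0127,0.063,0,0,0,138]
  ]
}}

```text
time: 3.27
position: [0.5522, -0.0238, 0.1749]
tcp_rot: [-180.0, -0.0, 153.0]
contact_force: [0.2, -1.0, 0.9]
opening: 0.0399
```

Run:
```python
from h import *
s=bot.read_state(); f=bot.grab_frame("wrist")[:,:,::-1]; print(s['position'],s['tcp_rot'],s['contact_force'],s['ft_torque'],s['dq'])
cv2.imwrite("pics/w4c.png",cv2.resize(f[150:330,200:420],None,fx=3.3,fy=3.3,interpolation=cv2.INTER_CUBIC))
```

```text
[ 0.55221378 -0.02383876  0.17489523] [-1.79987485e+02 -4.30610154e-02  1.52974571e+02] [ 0.23173934 -0.95152408  0.91839107] [ 0.01669087 -0.03257482 -0.02180823] [ 0.09301532 -0.39435872 -0.42633366 -0.04423727  0.03747359 -0.00054594]
```

View pics/w4c.png

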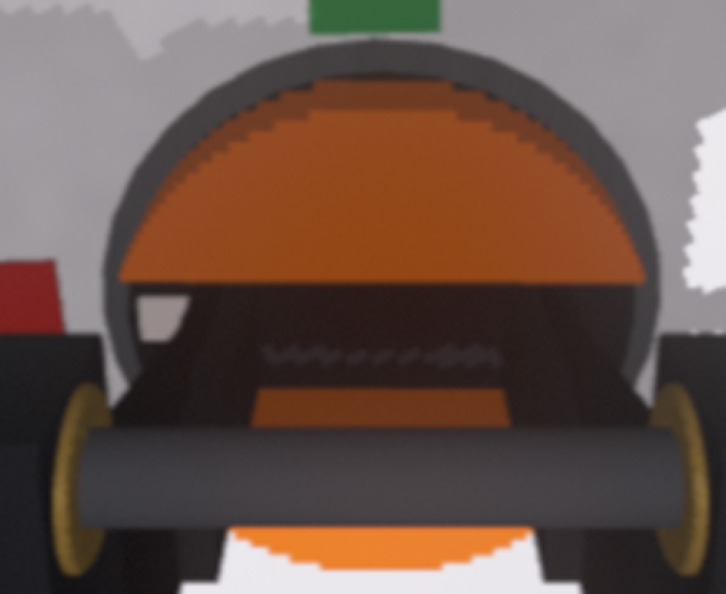

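The wrist crop shows both fingertips inside the slot, and there is no contact force yet. I'll press the cover down in steps.

>>> {"method": "drive_tool", "body": {
  "commands": [
    [0,0,0.012,0,0,0,138],
    [0,0,0.025,0,0,0,138],
    [0,0,0.038,0,0,0,138],
    [0,0,0.05,0,0,0,138],
    [0,0,0.05,0,0,0,138],
    [0,0,0.05,0,0,0,138]
  ]
}}

```text
time: 3.82
position: [0.5521, -0.0235, 0.1603]
tcp_rot: [180.0, -0.1, 153.0]
contact_force: [-2.6, 0.9, 7.3]
opening: 0.0398
```

>>> {"method": "drive_tool", "body": {
  "commands": [
    [0,0,0.007,0,0,0,138],
    [0,0,0.007,0,0,0,138],
    [0,0,0.007,0,0,0,138],
    [0,0,0.007,0,0,0,138]
  ]
}}

```text
time: 4.15
position: [0.5522, -0.0235, 0.159]
tcp_rot: [180.0, -0.1, 153.0]
contact_force: [-5.6, 2.8, 11.2]
opening: 0.0401
```

>>> {"method": "drive_tool", "body": {
  "commands": [
    [0.004,0,0.006,0,0,0,138],
    [0.004,0,0.006,0,0,0,138],
    [0.004,0,0.006,0,0,0,138],
    [0.004,0,0.006,0,0,0,138]
  ]
}}

```text
time: 4.48
position: [0.552, -0.0234, 0.1589]
tcp_rot: [180.0, 0.1, 153.0]
contact_force: [-7.3, 1.7, 19.3]
opening: 0.0399
```

The cover is on its hard stop, with 19 N at TCP z 0.159. I'll turn it clockwise while keeping the press on.

>>> {"method": "drive_tool", "body": {
  "commands": [
    [0,0,0,0,0,0.04,138],
    [0,0,0,0,0,0.08,138],
    [0,0,0,0,0,0.12,138],
    [0,0,0,0,0,0.16,138],
    [0,0,0,0,0,0.2,138],
    [0,0,0,0,0,0.2,138]
  ]
}}

```text
time: 4.98
position: [0.5517, -0.0239, 0.1589]
tcp_rot: [-180.0, 0.1, 128.7]
contact_force: [-9.3, -1.0, 19.4]
opening: 0.0402
```

Run:
```python
from h import *
s=bot.read_state(); f=bot.grab_frame("wrist")[:,:,::-1]; print(s['position'],s['tcp_rot'],s['contact_force'],s['ft_torque'],s['joint_positions'])
cv2.imwrite("pics/w5c.png",cv2.resize(f[150:330,200:420],None,fx=3.3,fy=3.3,interpolation=cv2.INTER_CUBIC))
```

```text
[ 0.55170711 -0.02385986  0.15886016] [-1.79981244e+02  8.33691351e-02  1.28739007e+02] [-9.27290973 -0.96761098 19.38024618] [-0.20396651  1.64169902 -0.06076052] [-1.06250455e+01  1.05190578e+01  1.05087203e+02 -7.60236267e-02
  6.43427080e+01 -4.93311522e+01]
```

View pics/w5c.png

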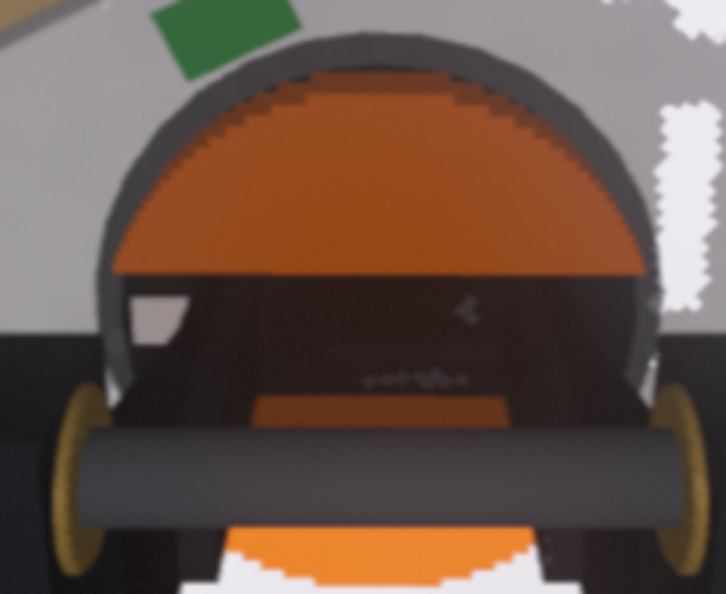

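The dial follows the tool and has turned about 24°. I'll continue.

>>> {"method": "drive_tool", "body": {
  "commands": [
    [0.004,-0.005,0.001,0,0,0.05,138],
    [0.004,-0.005,0.001,0,0,0.1,138],
    [0.004,-0.005,0.001,0,0,0.15,138],
    [0.004,-0.005,0.001,0,0,0.2,138],
    [0.004,-0.005,0.001,0,0,0.25,138],
    [0.004,-0.005,0.001,0,0,0.3,138],
    [0.004,-0.005,0.001,0,0,0.35,138],
    [0.004,-0.005,0.001,0,0,0.35,138]
  ]
}}

```text
time: 5.7
position: [0.5505, -0.0243, 0.1589]
tcp_rot: [179.8, 0.1, 86.7]
contact_force: [-6.6, -2.8, 18.8]
opening: 0.0397
```

Run:
```python
from h import *
s=bot.read_state(); f=bot.grab_frame("wrist")[:,:,::-1]; print(s['position'],s['tcp_rot'],s['contact_force'],s['ft_torque'],s['joint_positions'])
cv2.imwrite("pics/w6c.png",cv2.resize(f[150:330,200:420],None,fx=3.3,fy=3.3,interpolation=cv2.INTER_CUBIC))
```

```text
[ 0.5504979  -0.02434241  0.15888239] [1.79849791e+02 1.20057530e-01 8.66732835e+01] [-6.6103992  -2.81176168 18.84033322] [-0.49217075  1.37366893 -0.10445373] [-10.68261042  10.29860655 105.33989428  -0.11089386  64.19719701
  -7.30792506]
```

View pics/w6c.png

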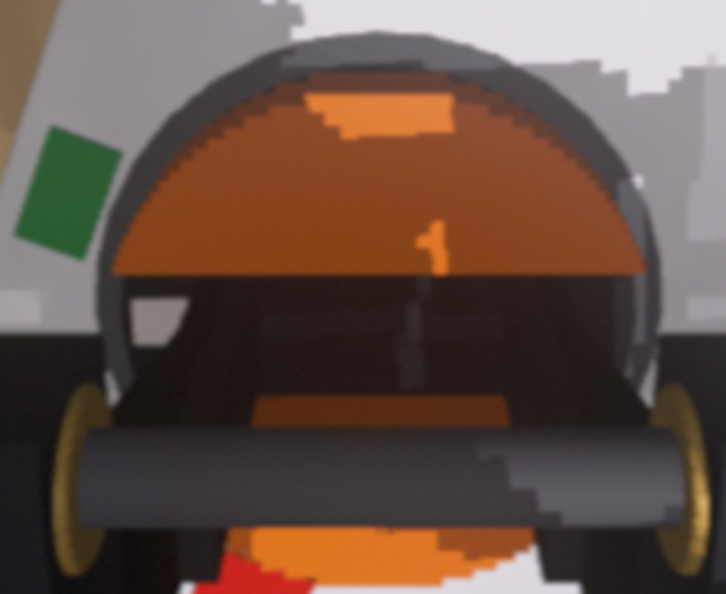

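It is past the catch angle, at about 66°. I'll finish the turn to the stop, with overtravel.

>>> {"method": "drive_tool", "body": {
  "commands": [
    [0,0,0,0,0,0.05,138],
    [0,0,0,0,0,0.1,138],
    [0,0,0,0,0,0.15,138],
    [0,0,0,0,0,0.19,138],
    [0,0,0,0,0,0.22,138],
    [0,0,0,0,0,0.25,138],
    [0,0,0,0,0,0.25,138]
  ]
}}

```text
time: 6.33
position: [0.5515, -0.0235, 0.1589]
tcp_rot: [179.7, -0.1, 56.9]
contact_force: [-2.0, 1.2, 14.0]
opening: 0.0405
```

Run:
```python
from h import *
s=bot.read_state(); f=bot.grab_frame("wrist")[:,:,::-1]; print(s['position'],s['tcp_rot'],s['contact_force'],s['ft_torque'],s['joint_positions'])
cv2.imwrite("pics/w7c.png",cv2.resize(f[150:330,200:420],None,fx=3.3,fy=3.3,interpolation=cv2.INTER_CUBIC))
```

```text
[ 0.55145019 -0.02345698  0.1589029 ] [ 1.79718495e+02 -1.21998039e-01  5.68988717e+01] [-1.96716766  1.21756914 14.0480348 ] [0.24620332 0.54308207 0.80639286] [-1.06252792e+01  1.03191571e+01  1.05313925e+02  5.68537567e-03
  6.40601571e+01  2.24736756e+01]
```

View pics/w7c.png

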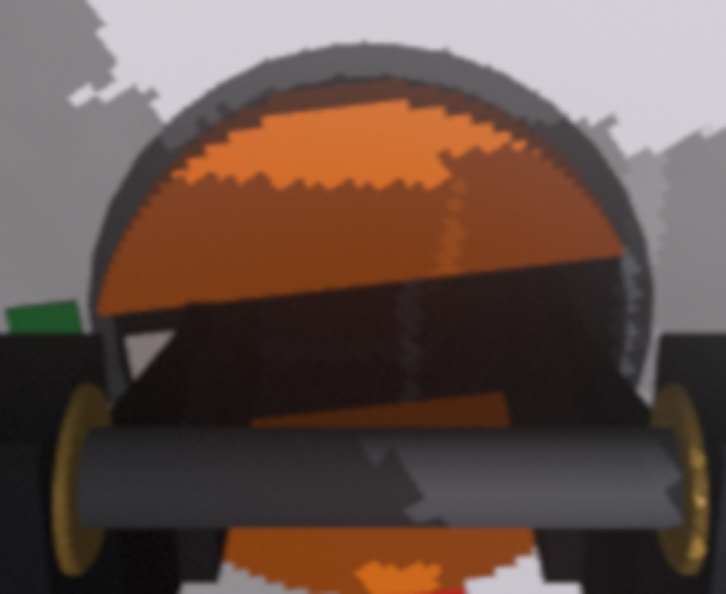

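The dial has hit its stop. The torque is 0.81 Nm, against 0.1 Nm to turn it. The slot now sits about 7° short of the tool, and the pointer is at the green mark. I'll nudge it a little further, ease off and lift.

>>> {"method": "drive_tool", "body": {
  "commands": [
    [0,0,0,0,0,0.015,138],
    [0,0,0,0,0,0.015,138],
    [0,0,0,0,0,0.015,138]
  ]
}}

```text
time: 6.63
position: [0.5515, -0.0234, 0.1589]
tcp_rot: [179.7, -0.1, 55.4]
contact_force: [-1.0, 0.9, 14.2]
opening: 0.0399
```

Run:
```python
from h import *
s=bot.read_state(); print(s['position'],s['tcp_rot'],s['contact_force'],s['ft_torque'])
```

```text
[ 0.55146886 -0.02340984  0.15891882] [ 1.79699468e+02 -7.98945085e-02  5.54460506e+01] [-1.0469878   0.91244338 14.203922  ] [0.26476945 0.54652726 2.04138646]
```

>>> {"method": "drive_tool", "body": {
  "commands": [
    [0,0,-0.005,0,0,-0.005,138],
    [0,0,-0.01,0,0,-0.02,138],
    [0,0,-0.012,0,0,-0.04,138],
    [0,0,-0.016,0,0,-0.045,138],
    [0,0,-0.02,0,0,-0.045,138]
  ]
}}

```text
time: 7.05
position: [0.5491, -0.0234, 0.1617]
tcp_rot: [-180.0, 0.0, 60.6]
contact_force: [-0.1, -0.2, 0.4]
opening: 0.0402
```

Run:
```python
from h import *
s=bot.read_state(); f=bot.grab_frame("wrist")[:,:,::-1]; print(s['position'],s['tcp_rot'],s['contact_force'],s['ft_torque'])
cv2.imwrite("pics/w8c.png",cv2.resize(f[150:330,200:420],None,fx=3.3,fy=3.3,interpolation=cv2.INTER_CUBIC))
```

```text
[ 0.5491297  -0.02335824  0.1616914 ] [-1.79970494e+02  2.31429317e-02  6.05580674e+01] [-0.13183902 -0.24482274  0.42485511] [-9.49161537e-02  5.26872341e-02 -3.34148742e-06]
```

View pics/w8c.png

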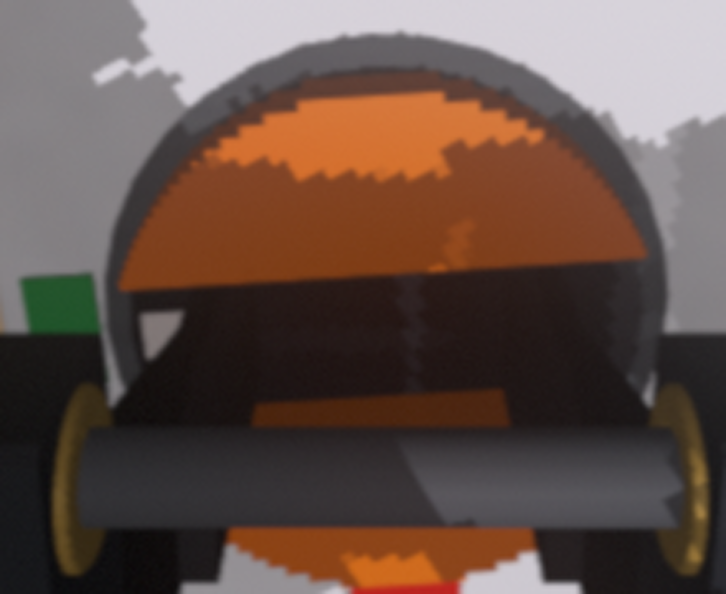

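The torque reached 2.0 Nm at the stop with the press still on. The fingers are now free in the slot: force is about zero, 2.8 mm above the floor, and the cover did not follow. I'll lift straight out.

>>> {"method": "drive_tool", "body": {
  "commands": [
    [0,0,-0.03,0,0,0,138],
    [0,0,-0.07,0,0,0,138],
    [0,0,-0.13,0,0,0,138],
    [0,0,-0.23,0,0,0,138],
    [0,0,-0.33,0,0,0,138],
    [0,0,-0.4,0,0,0,138],
    [0,0,-0.4,0,0,0,138],
    [0,0,-0.4,0,0,0,138]
  ]
}}

```text
time: 7.77
position: [0.5503, -0.0237, 0.2849]
tcp_rot: [179.7, -0.1, 60.5]
contact_force: [-0.0, 0.6, -1.4]
opening: 0.0401
```

>>> {"method": "drive_tool", "body": {
  "commands": [
    [0,0,0,0,0,0,138],
    [0,0,0,0,0,0,138],
    [0,0,0,0,0,0,138],
    [0,0,0,0,0,0,138]
  ]
}}

```text
time: 8.1
position: [0.5488, -0.0233, 0.2807]
tcp_rot: [-179.9, 0.0, 60.6]
contact_force: [-0.6, 0.1, 0.2]
opening: 0.0397
```

Run:
```python
from h import *
import json
s=bot.read_state(); f=bot.grab_frame("wrist")[:,:,::-1]; print(s['position'],s['tcp_rot'],s['contact_force'])
json.dump({k:s[k].tolist() for k in('position','tcp_rot')},open('w9.json','w'))
cv2.imwrite("pics/w9.png",f)
g=bot.grab_frame("scene")[:,:,::-1]; cv2.imwrite("pics/s9.png",g)
```

```text
[ 0.54881881 -0.02327597  0.28073868] [-1.79871361e+02  4.61755925e-02  6.05693568e+01] [-0.56545956  0.12383762  0.22325102]
```

View pics/w9.png

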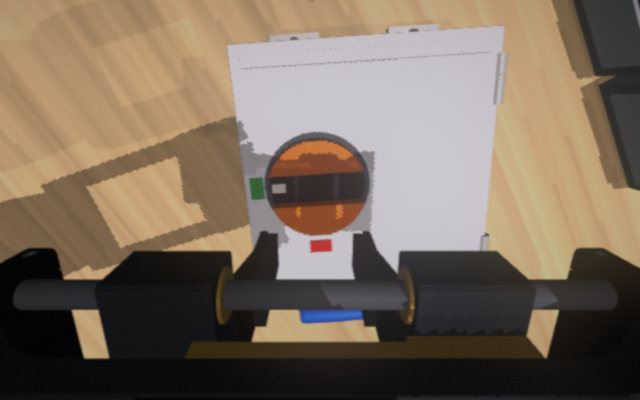

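View pics/s9.png

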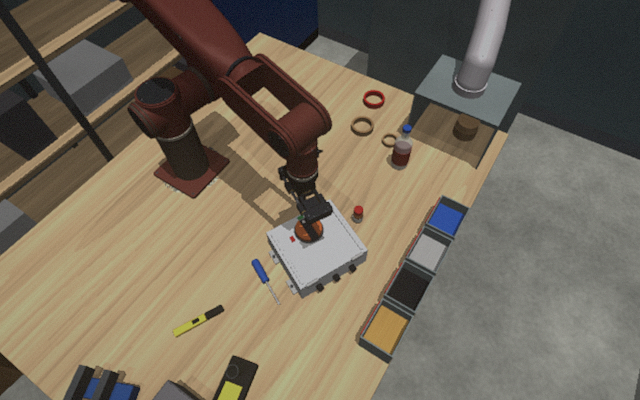

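Run:
```python
from bench import bot
print(bot.hand_in(), bot.read_state()['time'])
```

```text
the job is handed in; nothing more can be done
the job is handed in; nothing more can be done
```

The cover is locked shut and the job is handed in, at about 8 s on the robot's clock. I set the fingertips in the slot and pressed the cover onto its stop. I then turned the dial clockwise about 90° while still pressing with 14–19 N. At the end stop the twist reached 2.0 Nm, so I eased off and lifted straight out with no load.

**Last checks:**
- **Dial:** the pointer is at the green mark, and the slot is parallel to the cover edge in the wrist view to within a fraction of a degree.
- **Cover:** it stayed down when the fingers left. The contact force was about zero 3 mm above the pressed position. The dial also looks smaller than it did with the cover ajar, although the camera is closer.
- **Bench:** the other things look unmoved in the scene picture. I checked this by eye only.

**What disagreed:**
- **Hover position:** the first reading was taken before the arm had settled and was about 5 mm off. I corrected it from a second wrist picture before entering the slot.
- **Sideways force:** up to 9 N showed while pressing and turning. It faded to about 1 N by the end of the turn.

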